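# Open and hold the filter hatch of a carver's dust extractor

## Task

I have to change the filter in the black dust extractor on the carving bench. Slide the two oil jars that stand on its filter hatch, one after the other, into the jar rail beside the hatch, up to the jar that is already there and all upright; then pull up on the hatch's handle to find out whether it is caught, without wrenching it, and only if it is caught pull its catch knob fully back towards the front and try again. Lift the hatch about half way, to roughly 45 degrees, and finish while still holding it there by the handle (it falls shut if let go); leave everything else on the bench as it is.

Things in the scene. Friction and masses are not known exactly. Their poses are not given: they have to be found in the camera images.
- extractor: Dust extractor: fixed black steel box 270 mm deep (x), 420 wide (y), its flat deck 130 mm above the bench, round fan grille on the front. Origin: centre of its underside. x points from its front (near the robot) to its back, y to the left seen from the robot, z up; turned only about z. In this frame the shut hatch covers x -60 to 106, y -13 to 193 mm and stands 1.5 mm proud of the deck.
- rail_stop (a point): Middle of the inner face of the jar rail's end stop, at deck height; extractor frame (55, -201, 130) mm. The rail, on the deck to the right of the hatch, is two bars 14 mm high, parallel to the extractor's y, 48 mm apart inside (x 31 to 79 mm), from this stop to y -45 mm, then flared to the mouth.
- rail_mouth (a point): Middle of the jar rail's flared mouth, about 72 mm wide, at deck height, open towards the hatch; extractor frame (55, -20, 130) mm. Jars slide in from the hatch along -y, over a 1.5 mm step down.
- jar_a: Oil jar, closed amber glass jar with a black screw cap and paper band: body 42 mm in diameter and 47 mm high, cap 37 mm in diameter, 61 mm high over all, about 0.12 kg. Origin: centre of its underside, z up. Stands on the hatch, at either end; all jars are alike.
- jar_b: Second oil jar, like jar_a, also standing on the hatch. Which of the two is nearer the rail varies.
- jar_home: Third oil jar, like the others, already in the rail near its end stop. It may be nudged, but stays upright in the rail.
- hatch: Filter hatch: grey-painted steel panel 166 x 206 x 3.5 mm, about 0.6 kg, hinged at its back edge, opening upward. Origin on the hinge line, mid width; x points away from its front edge, z normal to the panel (up when shut). A 10 mm steel bar handle stands near its front edge. Free, it pulls 3 to 9 N at the handle and falls shut when let go; caught, it lifts about 2 mm there and then stops hard.
- hinge_mid (a point): Middle of the hatch's hinge line, which is parallel to the extractor's y; extractor frame (110, 90, 128) mm. Fixed.
- handle (a point): Middle of the handle's bar, on its axis; moves with the hatch. Bar: 10 mm in diameter, 110 mm long, parallel to the hinge, its axis 140 mm in front of the hinge line, 35.5 mm above it, 32 mm clear above the panel. Extractor frame (-30, 90, 163.5) mm when the hatch is shut.
- hatch_hinge (a joint): Opening angle of the hatch in rad: 0 shut, grows as it lifts, stop at 1.5.
- catch: The hatch's catch: slotted steel plate 52 x 30 x 2 mm on the front deck before the handle, over a bolt hidden in the casing that can hold the hatch's front edge from below. Origin: centre of the plate on the deck, extractor frame (-101, 90, 130) mm, axes as the extractor's. The bolt may have shot home or not; neither it nor the knob shows which. Once drawn back it stays back.
- knob (a joint): Slide of the catch knob in m: 0 as found (always); grows as the knob is drawn towards the extractor's front (-x), away from the hatch; end of travel 0.022. After 2 mm of slack it draws the bolt back too; a caught hatch is free from about 0.018 on. It moves with 3 to 6 N and stays where it is left.
- knob_top (a point): Centre of the top of the catch knob: a steel mushroom knob 29 mm high above the deck, 11 to 13 mm in diameter at the neck and 18 mm at the head (the top 10 mm). Extractor frame (-93, 90, 159) mm as found.
- carving: Bystander: small dark wooden figure, 42 mm wide, 58 mm high, on the extractor's front deck to the right. Origin: centre of its underside.
- gouge_a: Bystander: wood gouge with a pale handle, about 230 mm long, 18 mm thick, lying on the bench at the left. Origin under the joint of handle and blade.
- gouge_b: Bystander: like gouge_a, at the right.
- blank: Bystander: roughed-out block of wood 70 x 45 x 58 mm on the bench at the left. Origin: centre of its underside.
- tray: Bystander: white divided plastic tray 150 x 200 x 28 mm on the bench at the right. Origin: centre of its underside.
- handpiece: Bystander: grey carving handpiece on its black rest, about 150 x 30 x 38 mm, on the bench to the right of the extractor. Origin: centre of the rest's underside.

How it is judged:
By the outcome, as a careful person would: the job done as asked, in the order asked, and still so for the second after the job is handed in, while the arm keeps its last pose, push and grip.
It also fails if it takes over 70 s, if anything falls off the work surface, if the arm or the gripper's body presses on something with over 40 N, if the wrist force passes 120 N, or if a joint passes its speed limit or range.

## Robot

A 7-joint arm with a two-finger parallel gripper is mounted at the origin on the work surface. World frame = base frame: x ahead of the robot, y to its left, z up, the work surface at z = 0. Lengths are in m, angles in rad, forces in N, time in s.
With the tool pointing down it reaches from about 0.35 to 0.9 m from the base axis. Payload 7.2 kg.
Tool frame: the origin (TCP) lies between the finger pads, 19 mm behind the fingertips; this is the grasp point; z points along the fingers, y is the line along which they close (so a half turn about z gives the same grasp; the last joint's range is limited). The gripper opens to 88 mm and grips with 3 to 60 N. Pads are 20 mm wide; open, the fingers measure 115 mm over their backs; the gripper's body (75 mm by 178 mm) begins 61 mm behind the grasp point.
Start: joints at [-1.249, 0.411, -0.013, 1.596, 0.006, 1.134, -0.082], TCP at [0.238, 0.578, 0.241] pointing down, gripper open.
Joint ranges: [-2.95, 2.95], [-0.29, 1.99], [-1.47, 1.44], [0.14, 2.54], [-1.03, 4.17], [0.13, 1.85], [-2.86, 2.86]. Speed limits (rad/s): [2.39, 2.39, 3.01, 3.01, 3.14, 3.14, 3.14].

## Interface

Orientations are given as a unit quaternion [x, y, z, w].
In Python, from plant import env, imaging, workorder, nets gives the robot as it stands.
- The arm moves only by the shell command python3 -m handwheel 'ROWS' [FORCE]. ROWS is JSON, a list of rows, each an object of numbers: "x", "y", "z": the shift along the tool's x, y, z in units of 120 mm (1.0 is 120 mm); "rx", "ry", "rz": the turn, a rotation vector about the tool's x, y, z in units of 30 degrees (1.0 is 30 degrees); "hand": the opening, from -1 (shut) to 1 (fully open). In form: [{"x": .., "y": .., "z": .., "rx": .., "ry": .., "rz": .., "hand": ..}, ...]. A call has exactly 8 rows; each row shifts and turns the commanded pose from where the row before left it, along the tool's axes as they then stand; what a row does not reach is not made up. A row lasts 1/8 s, in which the tool goes at most 62.5 mm and 10.7 degrees, less where a joint would pass 70% of its speed; a pose out of reach is approached as far as the arm can. A call with a number of a shift or a turn outside -1 to 1 is refused whole. A call with a gripper value outside its range is refused whole. The fingers move at their own pace and stop on an object; FORCE is the grip in N (left out, the last holds). Time passes only in rows, so rows that do not move let the fingers close, or fill a call up. It gives the time, the measured TCP pose, the force, the opening and the grip force at its end, in the units of the state.
- env.get_obs(): the state, without advancing time (a new reading comes with each control period).
- imaging.get_image(name): name is "scene" or "top"; returns the picture (420x560x3 uint8, blue, green, red); there is no depth.
- imaging.get_calibration(name): a dict with "fx", "fy", "cx", "cy" (pixels), "view" (4x4, takes a point from world to camera coordinates). Camera axes: x right, y down, z forward; pixel columns grow to the right and rows downward; lengths in m; the calibration is good to about 2 mm. A picture is of the moment at which its call begins. get_calibration takes no time and is no camera call.
- workorder.job_done(): hands the job in; it is judged then, once.
Trained networks look in the newest picture that a camera, given by its name, has taken for a name from the list of things; names that differ only in an ending like _2 or _b are one class to them, and where a whole thing is asked for, a point or a joint stands for the part that bears it (a point fixed in the world has none). Each returns a list of dicts, best first, with "p" (0 to 1); they miss things now and then, are a little off and sometimes report something else, mostly with a low value. They report only what shows in the picture. A call takes as long as a camera call.
- nets.boxes_of(camera, target): "at" ([column, row] in pixels, amid what is visible of it).
- nets.place_of(camera, target): "at" ([column, row] in pixels: a listed point, or the origin of a listed thing).
The state is a dict: "clock": time; "qpos": joint angles; "dq": joint speeds; "joint_torque": joint torques, N m; "tool_pos": TCP position; "tool_rot": TCP orientation; "force": force on the tool from outside, world axes, zero at the start; "torque": the same for the moment, N m; "grip_width": opening from 0.0 (shut) to 1.0 (fully open); "grip_force": force on a finger pad.
Only numpy, scipy, OpenCV 4.12 (cv2) and the standard library are available. Lean on these libraries where they do the work, as an engineer would, in place of code of your own. Each camera call takes 0.05 s, during which the arm holds its last target. There are 200 camera calls.

## Working session

There is one attempt and no reset: what is moved stays moved. The work goes in short steps, Python scripts to look and compute and a shell command to move; the robot and the scene stay as the last step left them, time stands still between calls to the robot, and variables do not carry over. Pictures are saved under pics/ and viewed, at most 10 in all, crops included, and the job is handed in when it is done.

```bash
mkdir -p pics; ls; cat > h.py <<'E'
import numpy as np, cv2
from scipy.spatial.transform import Rotation as R
from plant import env, imaging, workorder, nets
def ray(cam,px):
    c=imaging.get_calibration(cam); V=np.array(c["view"])
    d=np.array([(px[0]-c["cx"])/c["fx"],(px[1]-c["cy"])/c["fy"],1.])
    Rw=V[:3,:3]; return -Rw.T@V[:3,3], Rw.T@d
def at_z(cam,px,z):
    o,d=ray(cam,px); return o+d*(z-o[2])/d[2]
def proj(cam,p):
    c=imaging.get_calibration(cam); V=np.array(c["view"]); q=V[:3,:3]@np.array(p)+V[:3,3]
    return np.array([c["fx"]*q[0]/q[2]+c["cx"],c["fy"]*q[1]/q[2]+c["cy"]])
E
python3 - <<'E'
from h import *
np.set_printoptions(precision=3,suppress=True)
Z=dict(extractor=0,rail_stop=.13,rail_mouth=.13,jar_a=.1315,jar_home=.13,hinge_mid=.128,handle=.1635,catch=.13,knob_top=.159,carving=.13)
ims=[]
for c in("scene","top"):
    im=imaging.get_image(c); cv2.imwrite(f"pics/{c}0.png",im)
    for t,z in Z.items():
        for r in nets.place_of(c,t)[:4]:
            if r["p"]>.2: print(c,t,round(r["p"],2),np.round(r["at"]),at_z(c,r["at"],z))
print(env.get_obs())
E
```

```text
pics
scene extractor 0.77 [300. 238.] [ 0.578 -0.041  0.   ]
scene rail_stop 0.64 [266. 261.] [ 0.61  -0.245  0.13 ]
scene rail_mouth 0.96 [312. 223.] [ 0.632 -0.068  0.13 ]
scene jar_a 0.75 [312. 222.] [ 0.632 -0.069  0.131]
scene jar_a 0.73 [352. 190.] [0.656 0.103 0.131]
scene jar_a 0.73 [323. 214.] [ 0.639 -0.025  0.131]
scene jar_a 0.29 [267. 260.] [ 0.611 -0.242  0.131]
scene jar_home 0.71 [272. 253.] [ 0.607 -0.214  0.13 ]
scene hinge_mid 0.74 [352. 213.] [0.701 0.029 0.128]
scene handle 0.98 [316. 181.] [0.568 0.044 0.163]
scene catch 0.69 [299. 175.] [0.498 0.067 0.13 ]
scene catch 0.57 [313. 225.] [ 0.638 -0.072  0.13 ]
scene knob_top 0.59 [299. 168.] [0.496 0.066 0.159]
scene carving 0.81 [250. 217.] [ 0.484 -0.15   0.13 ]
top extractor 0.72 [288. 182.] [ 0.587 -0.042  0.   ]
top extractor 0.67 [160. 205.] [0.51  0.398 0.   ]
top rail_stop 0.97 [352. 168.] [ 0.609 -0.239  0.13 ]
top rail_mouth 0.83 [293. 160.] [ 0.636 -0.057  0.13 ]
top jar_a 0.77 [242. 154.] [0.654 0.102 0.131]
top jar_a 0.69 [275. 163.] [ 0.626 -0.001  0.131]
top jar_home 0.69 [288. 186.] [ 0.554 -0.04   0.13 ]
top jar_home 0.67 [342. 166.] [ 0.613 -0.209  0.13 ]
top hinge_mid 0.98 [263. 138.] [0.705 0.038 0.128]
top handle 0.85 [254. 184.] [0.555 0.063 0.163]
top catch 0.67 [253. 206.] [0.493 0.068 0.13 ]
top knob_top 0.55 [254. 200.] [0.507 0.062 0.159]
top carving 0.3 [242. 154.] [0.654 0.103 0.13 ]
{'clock': 1.1, 'qpos': array([-1.249,  0.411, -0.013,  1.596,  0.006,  1.134, -0.082]), 'dq': array([-0.001, -0.001, -0.001, -0.   ,  0.001,  0.001, -0.002]), 'joint_torque': array([ -0.   , -58.775,   0.64 , -29.138,  -0.054,   0.01 ,   0.   ]), 'tool_pos': array([0.238, 0.578, 0.241]), 'tool_rot': array([0.194, 0.981, 0.   , 0.   ]), 'force': array([ 0.534,  0.134, -0.107]), 'torque': array([-0.013, -0.008, -0.019]), 'grip_force': 0.0, 'grip_width': 0.9996389281875029}
```

View pics/scene0.png

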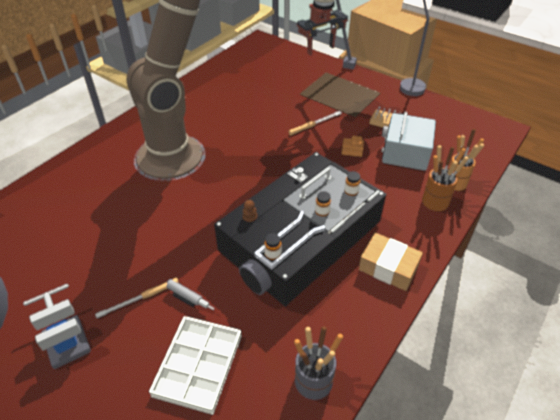

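View pics/top0.png

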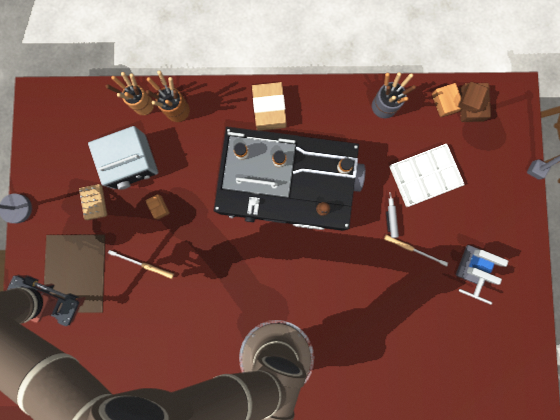

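Scene picture: extractor in the middle, jars on the hatch at (352,183) and (323,203), home jar at (273,246), handle at (316,181), knob at (299,173), carving at (250,211). Top picture: jars at (241,149) and (279,157), home jar at (345,165). I'll now fit the extractor's pose.

```bash
python3 - <<'E'
from h import *
from scipy.optimize import least_squares
np.set_printoptions(precision=4,suppress=True)
P=dict(rail_stop=(55,-201,130),rail_mouth=(55,-20,130),hinge_mid=(110,90,128),handle=(-30,90,163.5),catch=(-101,90,130),knob_top=(-93,90,159))
for c in("scene","top"): imaging.get_image(c)
obs=[(c,t,r[0]["at"]) for c in("scene","top") for t in P for r in[nets.place_of(c,t)] if r]
def world(q,p):
    a=q[2]; p=np.array(p)/1e3; return np.array([q[0]+np.cos(a)*p[0]-np.sin(a)*p[1],q[1]+np.sin(a)*p[0]+np.cos(a)*p[1],p[2]])
f=lambda q:np.concatenate([proj(c,world(q,P[t]))-at for c,t,at in obs])
s=least_squares(f,[.58,-.04,-.1],loss="soft_l1",f_scale=1.5)
print(s.x); 
for o,e in zip(obs,f(s.x).reshape(-1,2)): print(o[0],o[1],e)
q=s.x; np.save("ext.npy",q)
for t in P: print(t,world(q,P[t]))
# jars
J={}
for c in("scene","top"):
    print(c,[(r["at"],round(r["p"],2)) for r in nets.boxes_of(c,"jar_a")[:5]])
    im=cv2.imread(f"pics/{c}0.png")
    # overlay check
    for t in P:
        u=proj(c,world(q,P[t])); cv2.circle(im,tuple(np.int32(np.round(u))),1,(0,255,0),-1)
    for xy in [(-60,-13),(-60,193),(106,-13),(106,193)]:
        u=proj(c,world(q,(*xy,131.5))); cv2.circle(im,tuple(np.int32(np.round(u))),1,(255,0,255),-1)
    J[c]=im
a=cv2.resize(J["scene"][140:300,200:400],None,fx=2,fy=2,interpolation=2);a=cv2.resize(a,(400,320))
a=cv2.resize(J["scene"][140:300,205:395],(800*190//380,337)); b=cv2.resize(J["top"][110:245,205:375],(400,318))
h=337; b=cv2.copyMakeBorder(b,0,h-318,0,0,0)
cv2.imwrite("pics/ov.png",np.hstack([a,b]))
E
```

```text
[ 0.5807 -0.0347 -0.1298]
scene rail_stop [-2.0872 -0.9054]
scene rail_mouth [ 1.0791 -4.1795]
scene hinge_mid [ 2.4178 -1.278 ]
scene handle [3.202  0.2757]
scene catch [-2.3899  1.7604]
scene knob_top [ 0.4197 -1.6159]
top rail_stop [ 2.9321 -0.5221]
top rail_mouth [0.8472 1.3012]
top hinge_mid [-2.1915 -0.5482]
top handle [ 4.5229 -5.2092]
top catch [1.8409 0.4238]
top knob_top [-0.8691  1.1389]
rail_stop [ 0.6092 -0.2411  0.13  ]
rail_mouth [ 0.6326 -0.0616  0.13  ]
hinge_mid [0.7014 0.0403 0.128 ]
handle [0.5626 0.0584 0.1635]
catch [0.4922 0.0676 0.13  ]
knob_top [0.5001 0.0666 0.159 ]
scene [([325.3, 206.5], 0.82), ([352.5, 182.9], 0.68)]
top [([239.5, 150.7], 0.67), ([278.3, 159.5], 0.66), ([256.2, 169.9], 0.28)]
```

View pics/ov.png

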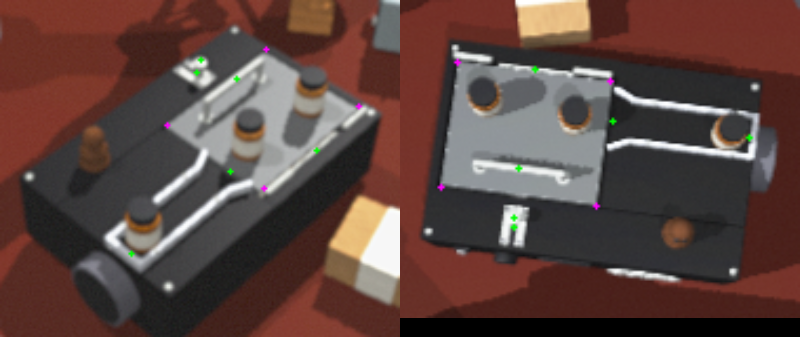

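Overlay: the projected hatch corners and points sit on the hatch and rail within a couple of pixels. Caps in the top view are near (241.1,148.7), (279.4,156.8), (348.2,164), and in the scene view near (352.7,175.6), (323.8,196.5).

```bash
cat >> h.py <<'E'
def toext(p):
    q=np.load("ext.npy"); a=-q[2]; d=np.array(p[:2])-q[:2]
    return np.round(1e3*np.array([np.cos(a)*d[0]-np.sin(a)*d[1],np.sin(a)*d[0]+np.cos(a)*d[1],p[2]]),1)
def yaw():
    q=np.load("ext.npy"); return np.rad2deg(q[2])
def tool():
    o=env.get_obs(); M=R.from_quat(o["tool_rot"]).as_matrix()
    x=np.rad2deg(np.arctan2(M[1,0],M[0,0]))-yaw()-90
    print("t",round(o["clock"],2),"ext",toext(o["tool_pos"]),"yawerr",round(x,2),"tiltz",np.round(M[:,2],3),"F",np.round(o["force"],1),"w",round(o["grip_width"]*88,1),"gf",round(o["grip_force"],1))
E
python3 - <<'E'
from h import *
for c,L in dict(top=[(241.1,148.7),(279.4,156.8),(348.2,164)],scene=[(352.7,175.6),(323.8,196.5),(272.5,240)]).items():
    for p in L: print(c,toext(at_z(c,p,.187)))
tool()
E
python3 -m handwheel '[{"rz":0.313},{"rz":0.313},{"rz":0.313},{"rz":0.313},{"rz":0.313},{"rz":0.313},{"rz":0.313},{"rz":0.313}]' 15
python3 -c "from h import *;tool()"
```

```text
top [ 58.8 142.4 187. ]
top [ 48.3  26.5 187. ]
top [  51.5 -177.6  187. ]
scene [ 53.6 144.6 187. ]
scene [ 47.7  26.  187. ]
scene [  52.8 -177.   187. ]
t 1.9 ext [-419.6  563.3  241.3] yawerr 75.11 tiltz [-0. -0. -1.] F [ 0.8 -0.5 -0.8] w 88.0 gf 0.0
t 1.9 ext [-419.6  563.3  241.3] yawerr 75.11 tiltz [-0. -0. -1.] F [ 0.8 -0.5 -0.8] w 88.0 gf 0.0invalid input at $[0]: expected keys x, y, z, rx, ry, rz, hand
```

```bash
python3 -m handwheel '[{"x":0,"y":0,"z":0,"rx":0,"ry":0,"rz":0.313,"hand":1},{"x":0,"y":0,"z":0,"rx":0,"ry":0,"rz":0.313,"hand":1},{"x":0,"y":0,"z":0,"rx":0,"ry":0,"rz":0.313,"hand":1},{"x":0,"y":0,"z":0,"rx":0,"ry":0,"rz":0.313,"hand":1},{"x":0,"y":0,"z":0,"rx":0,"ry":0,"rz":0.313,"hand":1},{"x":0,"y":0,"z":0,"rx":0,"ry":0,"rz":0.313,"hand":1},{"x":0,"y":0,"z":0,"rx":0,"ry":0,"rz":0.313,"hand":1},{"x":0,"y":0,"z":0,"rx":0,"ry":0,"rz":0.313,"hand":1}]' 15
python3 -c "from h import *;tool()"
```

```text
clock: 2.9
tool_pos: [0.2374, 0.5781, 0.2414]
tool_rot: [0.753, 0.658, 0.0, -0.0]
force: [-0.1, -0.7, -0.5]
grip_width: 1.0
grip_force: 0.0
t 2.9 ext [-419.6  563.3  241.4] yawerr -0.32 tiltz [-0.  0. -1.] F [-0.1 -0.7 -0.5] w 88.0 gf 0.0
```

```bash
python3 -m handwheel '[{"x":-0.37,"y":0.32,"z":0,"rx":0,"ry":0,"rz":0,"hand":1},{"x":-0.37,"y":0.32,"z":0,"rx":0,"ry":0,"rz":0,"hand":1},{"x":-0.37,"y":0.32,"z":0,"rx":0,"ry":0,"rz":0,"hand":1},{"x":-0.37,"y":0.32,"z":0,"rx":0,"ry":0,"rz":0,"hand":1},{"x":-0.37,"y":0.32,"z":0,"rx":0,"ry":0,"rz":0,"hand":1},{"x":-0.37,"y":0.32,"z":0,"rx":0,"ry":0,"rz":0,"hand":1},{"x":-0.37,"y":0.32,"z":0,"rx":0,"ry":0,"rz":0,"hand":1},{"x":-0.37,"y":0.32,"z":0,"rx":0,"ry":0,"rz":0,"hand":1}]' >/dev/null
python3 -c "from h import *;tool()"
```

```text
t 3.9 ext [-111.4  206.6  241.7] yawerr 0.0 tiltz [ 0.001  0.001 -1.   ] F [1.  0.8 0.3] w 87.6 gf 0.0
```

```bash
python3 -m handwheel '[{"x":-0.375,"y":0.332,"z":0,"rx":0,"ry":0,"rz":0,"hand":1},{"x":-0.375,"y":0.332,"z":0,"rx":0,"ry":0,"rz":0,"hand":1},{"x":-0.375,"y":0.332,"z":0,"rx":0,"ry":0,"rz":0,"hand":1},{"x":-0.38,"y":0.332,"z":0,"rx":0,"ry":0,"rz":0,"hand":1},{"x":0,"y":0,"z":0,"rx":0,"ry":0,"rz":0,"hand":1},{"x":0,"y":0,"z":0.19,"rx":0,"ry":0,"rz":0,"hand":1},{"x":0,"y":0,"z":0.19,"rx":0,"ry":0,"rz":0,"hand":1},{"x":0,"y":0,"z":0.185,"rx":0,"ry":0,"rz":0,"hand":1}]' >/dev/null
python3 - <<'E'
from h import *
tool()
im=imaging.get_image("scene"); im2=imaging.get_image("top")
a=cv2.resize(im[100:300,190:400],(420,400)); b=cv2.resize(im2[90:260,200:370],(380,400)); cv2.imwrite("pics/p1.png",np.hstack([a,b]))
E
```

```text
t 4.9 ext [ 46.4  28.4 172.8] yawerr 0.05 tiltz [-0.     0.001 -1.   ] F [-0.3  0.5 -0.3] w 87.8 gf 0.0
```

View pics/p1.png

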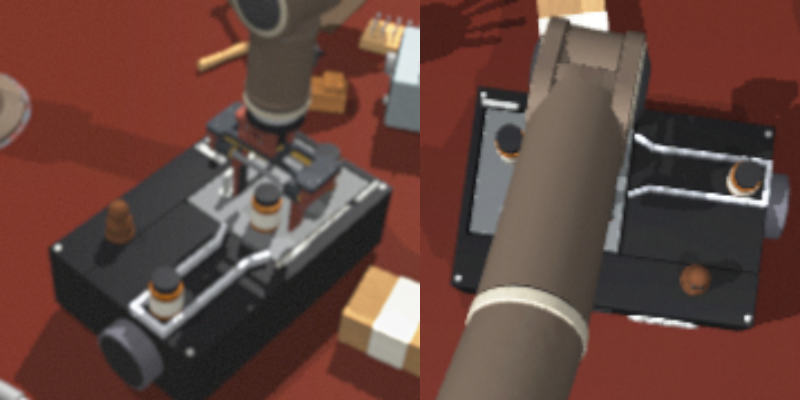

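The jar is between the open fingers (scene crop (265,205)). Now I grip it.

```bash
python3 -m handwheel '[{"x":-0.015,"y":0.01,"z":0,"rx":0,"ry":0,"rz":0,"hand":-1},{"x":0,"y":0,"z":0,"rx":0,"ry":0,"rz":0,"hand":-1},{"x":0,"y":0,"z":0,"rx":0,"ry":0,"rz":0,"hand":-1},{"x":0,"y":0,"z":0,"rx":0,"ry":0,"rz":0,"hand":-1},{"x":0,"y":0,"z":0,"rx":0,"ry":0,"rz":0,"hand":-1},{"x":0,"y":0,"z":0,"rx":0,"ry":0,"rz":0,"hand":-1},{"x":0,"y":0,"z":0,"rx":0,"ry":0,"rz":0,"hand":-1},{"x":0,"y":0,"z":0,"rx":0,"ry":0,"rz":0,"hand":-1}]' 12 >/dev/null
python3 -c "from h import *;tool()"
```

```text
t 6.0 ext [ 48.   25.5 173.7] yawerr -0.02 tiltz [ 0.  0. -1.] F [-1.2 -0.2  3.1] w 41.7 gf 12.0
```

```bash
python3 - <<'E'
from h import *
q=np.load("ext.npy")
def w(x,y,z):
    a=q[2];x/=1e3;y/=1e3;return [q[0]+np.cos(a)*x-np.sin(a)*y,q[1]+np.sin(a)*x+np.cos(a)*y,z]
for c in("top","scene"):
    g=cv2.imread(f"pics/{c}0.png",0).astype(np.float32)
    for y in(-70,-90,-110,-130):
        xs=np.arange(0,112,1.); uv=np.float32([proj(c,w(x,y,.144)) for x in xs])
        v=cv2.remap(g,uv[:,0].reshape(1,-1),uv[:,1].reshape(1,-1),1)[0]
        r=[]
        for lo,hi in((10,52),(58,100)):
            m=(xs>=lo)&(xs<=hi); k=np.clip(v[m]-.6*v[m].max(),0,None); r.append((k*xs[m]).sum()/k.sum())
        print(c,y,np.round(r,1),np.mean(r).round(1))
E
```

```text
top -70 [27.9 81.8] 54.8
top -90 [27.7 81.4] 54.5
top -110 [27.5 81.1] 54.3
top -130 [27.1 80.6] 53.9
scene -70 [27.3 81.3] 54.3
scene -90 [27.3 81. ] 54.2
scene -110 [27.2 80.7] 54.0
scene -130 [28.3 80.6] 54.4
```

```bash
python3 -m handwheel '[{"x":0,"y":0.05,"z":-0.01,"rx":0,"ry":0,"rz":0,"hand":-1},{"x":-0.1,"y":0,"z":0,"rx":0,"ry":0,"rz":0,"hand":-1},{"x":-0.18,"y":0,"z":0,"rx":0,"ry":0,"rz":0,"hand":-1},{"x":-0.18,"y":0,"z":0,"rx":0,"ry":0,"rz":0,"hand":-1},{"x":-0.18,"y":0,"z":0,"rx":0,"ry":0,"rz":0,"hand":-1},{"x":-0.18,"y":0,"z":0,"rx":0,"ry":0,"rz":0,"hand":-1},{"x":-0.18,"y":0,"z":0,"rx":0,"ry":0,"rz":0,"hand":-1},{"x":-0.18,"y":0,"z":0.01,"rx":0,"ry":0,"rz":0,"hand":-1}]' >/dev/null
python3 -c "from h import *;tool()"
python3 -m handwheel '[{"x":0,"y":0,"z":0.012,"rx":0,"ry":0,"rz":0,"hand":-1},{"x":0,"y":0,"z":0,"rx":0,"ry":0,"rz":0,"hand":-1},{"x":-0.03,"y":0,"z":0,"rx":0,"ry":0,"rz":0,"hand":-1},{"x":-0.03,"y":0,"z":0,"rx":0,"ry":0,"rz":0,"hand":-1},{"x":-0.02,"y":0,"z":0,"rx":0,"ry":0,"rz":0,"hand":-1},{"x":-0.02,"y":0,"z":0,"rx":0,"ry":0,"rz":0,"hand":-1},{"x":-0.02,"y":0,"z":0,"rx":0,"ry":0,"rz":0,"hand":-1},{"x":-0.02,"y":0,"z":0,"rx":0,"ry":0,"rz":0,"hand":-1}]' >/dev/null
python3 -c "from h import *;tool()"
```

```text
t 7.0 ext [  54.  -117.6  173.6] yawerr -0.02 tiltz [ 0.  0. -1.] F [ 0.1  0.3 -1. ] w 41.5 gf 12.0
t 8.0 ext [  54.  -133.   172.2] yawerr -0.02 tiltz [ 0.  0. -1.] F [0.5 2.  1.3] w 41.8 gf 12.0
```

```bash
python3 -m handwheel '[{"x":-0.01,"y":0,"z":0,"rx":0,"ry":0,"rz":0,"hand":-1},{"x":-0.01,"y":0,"z":0,"rx":0,"ry":0,"rz":0,"hand":-1},{"x":-0.01,"y":0,"z":0,"rx":0,"ry":0,"rz":0,"hand":-1},{"x":-0.01,"y":0,"z":0,"rx":0,"ry":0,"rz":0,"hand":-1},{"x":0,"y":0,"z":0,"rx":0,"ry":0,"rz":0,"hand":-1},{"x":0,"y":0,"z":0,"rx":0,"ry":0,"rz":0,"hand":-1},{"x":0,"y":0,"z":0,"rx":0,"ry":0,"rz":0,"hand":-1},{"x":0,"y":0,"z":0,"rx":0,"ry":0,"rz":0,"hand":-1}]' >/dev/null
python3 - <<'E'
from h import *
tool()
im=imaging.get_image("scene"); cv2.imwrite("pics/p2.png",cv2.resize(im[150:300,200:400],(800,600)))
E
```

```text
t 9.0 ext [  54.  -137.9  172.2] yawerr -0.02 tiltz [ 0. -0. -1.] F [0.1 1.1 2.8] w 42.1 gf 12.0
```

View pics/p2.png

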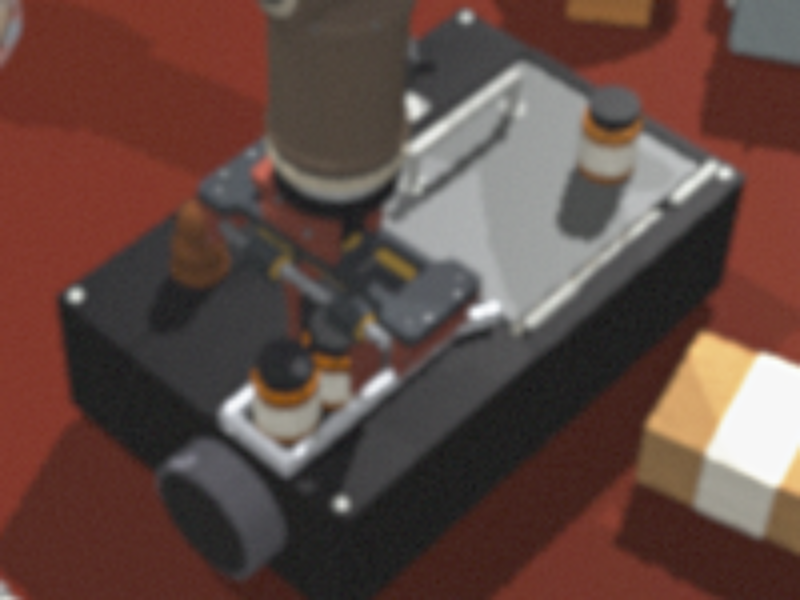

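Jar held upright in the rail at (330,355), right behind the home jar at (285,390). I'll push slightly further to confirm contact.

```bash
python3 -m handwheel '[{"x":-0.01,"y":0,"z":0,"rx":0,"ry":0,"rz":0,"hand":-1},{"x":-0.01,"y":0,"z":0,"rx":0,"ry":0,"rz":0,"hand":-1},{"x":0,"y":0,"z":0,"rx":0,"ry":0,"rz":0,"hand":-1},{"x":0,"y":0,"z":0,"rx":0,"ry":0,"rz":0,"hand":-1},{"x":0,"y":0,"z":0,"rx":0,"ry":0,"rz":0,"hand":-1},{"x":0,"y":0,"z":0,"rx":0,"ry":0,"rz":0,"hand":-1},{"x":0,"y":0,"z":0,"rx":0,"ry":0,"rz":0,"hand":-1},{"x":0,"y":0,"z":0,"rx":0,"ry":0,"rz":0,"hand":-1}]' >/dev/null
python3 -c "from h import *;tool()"
```

```text
t 10.05 ext [  54.  -140.   172.1] yawerr -0.02 tiltz [ 0.  0. -1.] F [0.6 3.4 4.8] w 42.0 gf 12.0
```

```bash
python3 -m handwheel '[{"x":0,"y":0,"z":0,"rx":0,"ry":0,"rz":0,"hand":1},{"x":0,"y":0,"z":0,"rx":0,"ry":0,"rz":0,"hand":1},{"x":0,"y":0,"z":0,"rx":0,"ry":0,"rz":0,"hand":1},{"x":0,"y":0,"z":-0.1,"rx":0,"ry":0,"rz":0,"hand":1},{"x":0,"y":0,"z":-0.2,"rx":0,"ry":0,"rz":0,"hand":1},{"x":0,"y":0,"z":-0.3,"rx":0,"ry":0,"rz":0,"hand":1},{"x":0.1,"y":0,"z":0,"rx":0,"ry":0,"rz":0,"hand":1},{"x":0.3,"y":0,"z":0,"rx":0,"ry":0,"rz":0,"hand":1}]' >/dev/null
python3 -c "from h import *;tool()"
```

```text
t 11.05 ext [ 53.8 -93.6 244.8] yawerr -0.23 tiltz [ 0.001 -0.001 -1.   ] F [-0.2  0.8  0. ] w 87.9 gf 0.0
```

```bash
python3 -m handwheel '[{"x":0.4,"y":0.017,"z":0,"rx":0,"ry":0,"rz":0,"hand":1},{"x":0.4,"y":0,"z":0,"rx":0,"ry":0,"rz":0,"hand":1},{"x":0.4,"y":0,"z":0,"rx":0,"ry":0,"rz":0,"hand":1},{"x":0.4,"y":0,"z":0,"rx":0,"ry":0,"rz":0,"hand":1},{"x":0.363,"y":0,"z":0,"rx":0,"ry":0,"rz":0,"hand":1},{"x":0,"y":0,"z":0.1,"rx":0,"ry":0,"rz":0,"hand":1},{"x":0,"y":0,"z":0.25,"rx":0,"ry":0,"rz":0,"hand":1},{"x":0,"y":0,"z":0.24,"rx":0,"ry":0,"rz":0,"hand":1}]' >/dev/null
python3 -m handwheel '[{"x":0,"y":0,"z":0,"rx":0,"ry":0,"rz":0,"hand":0.4},{"x":0,"y":0,"z":0,"rx":0,"ry":0,"rz":0,"hand":-1},{"x":0,"y":0,"z":0,"rx":0,"ry":0,"rz":0,"hand":-1},{"x":0,"y":0,"z":0,"rx":0,"ry":0,"rz":0,"hand":-1},{"x":0,"y":0,"z":0,"rx":0,"ry":0,"rz":0,"hand":-1},{"x":0,"y":0,"z":0,"rx":0,"ry":0,"rz":0,"hand":-1},{"x":0,"y":0,"z":0,"rx":0,"ry":0,"rz":0,"hand":-1},{"x":0,"y":0,"z":0,"rx":0,"ry":0,"rz":0,"hand":-1}]' 12 >/dev/null
python3 - <<'E'
from h import *
tool()
im=imaging.get_image("scene"); cv2.imwrite("pics/p3.png",cv2.resize(im[130:280,200:400],(800,600)))
E
```

```text
t 13.05 ext [ 56.3 143.5 173.8] yawerr -0.02 tiltz [ 0.001  0.    -1.   ] F [-0.9  0.2  5.4] w 41.8 gf 12.0
```

View pics/p3.png

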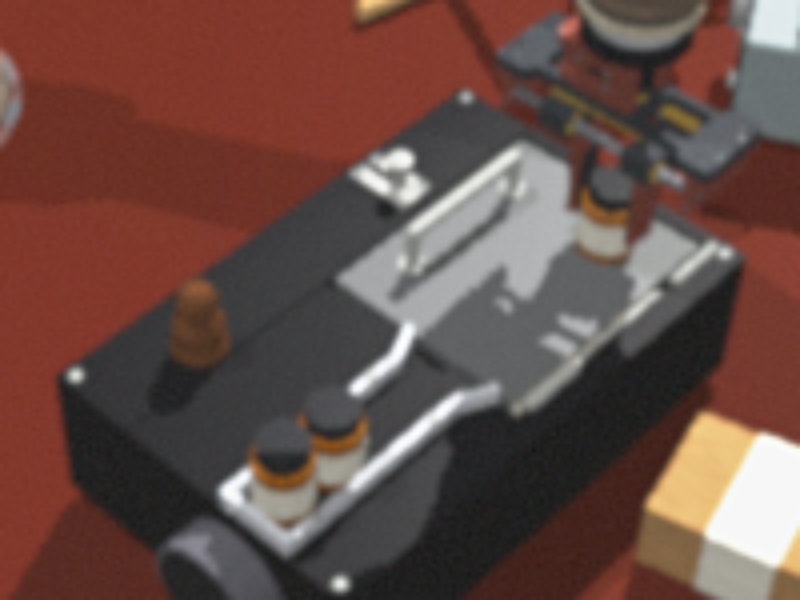

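Two jars stand touching in the rail at (285,475) and (335,440). The far jar is gripped, so I carry on.

```bash
python3 -m handwheel '[{"x":-0.05,"y":-0.019,"z":-0.012,"rx":0,"ry":0,"rz":0,"hand":-1},{"x":-0.18,"y":0,"z":0,"rx":0,"ry":0,"rz":0,"hand":-1},{"x":-0.28,"y":0,"z":0,"rx":0,"ry":0,"rz":0,"hand":-1},{"x":-0.3,"y":0,"z":0,"rx":0,"ry":0,"rz":0,"hand":-1},{"x":-0.3,"y":0,"z":0,"rx":0,"ry":0,"rz":0,"hand":-1},{"x":-0.3,"y":0,"z":0,"rx":0,"ry":0,"rz":0,"hand":-1},{"x":-0.25,"y":0,"z":0,"rx":0,"ry":0,"rz":0,"hand":-1},{"x":-0.22,"y":0,"z":0.01,"rx":0,"ry":0,"rz":0,"hand":-1}]' >/dev/null
python3 -c "from h import *;tool()"
python3 -m handwheel '[{"x":0,"y":0,"z":0.013,"rx":0,"ry":0,"rz":0,"hand":-1},{"x":0,"y":0,"z":0,"rx":0,"ry":0,"rz":0,"hand":-1},{"x":-0.03,"y":0,"z":0,"rx":0,"ry":0,"rz":0,"hand":-1},{"x":-0.02,"y":0,"z":0,"rx":0,"ry":0,"rz":0,"hand":-1},{"x":-0.01,"y":0,"z":0,"rx":0,"ry":0,"rz":0,"hand":-1},{"x":-0.01,"y":0,"z":0,"rx":0,"ry":0,"rz":0,"hand":-1},{"x":0,"y":0,"z":0,"rx":0,"ry":0,"rz":0,"hand":-1},{"x":0,"y":0,"z":0,"rx":0,"ry":0,"rz":0,"hand":-1}]' >/dev/null
python3 -c "from h import *;tool()"
```

```text
t 14.1 ext [ 52.9 -85.7 173.4] yawerr -0.16 tiltz [-0.001 -0.001 -1.   ] F [ 0.8 -0.  -1.4] w 41.7 gf 12.0
t 15.1 ext [ 54.1 -89.7 172.3] yawerr 0.04 tiltz [ 0.001  0.001 -1.   ] F [0.3 3.3 4.7] w 41.8 gf 12.0
```

```bash
python3 -m handwheel '[{"x":-0.01,"y":0,"z":-0.003,"rx":0,"ry":0,"rz":0,"hand":-1},{"x":-0.01,"y":0,"z":0,"rx":0,"ry":0,"rz":0,"hand":-1},{"x":-0.01,"y":0,"z":0,"rx":0,"ry":0,"rz":0,"hand":-1},{"x":-0.01,"y":0,"z":0,"rx":0,"ry":0,"rz":0,"hand":-1},{"x":0,"y":0,"z":0,"rx":0,"ry":0,"rz":0,"hand":-1},{"x":0,"y":0,"z":0,"rx":0,"ry":0,"rz":0,"hand":-1},{"x":0,"y":0,"z":0,"rx":0,"ry":0,"rz":0,"hand":-1},{"x":0,"y":0,"z":0,"rx":0,"ry":0,"rz":0,"hand":-1}]' >/dev/null
python3 -c "from h import *;tool()"
python3 -m handwheel '[{"x":-0.01,"y":0,"z":0,"rx":0,"ry":0,"rz":0,"hand":-1},{"x":-0.01,"y":0,"z":0,"rx":0,"ry":0,"rz":0,"hand":-1},{"x":-0.01,"y":0,"z":0,"rx":0,"ry":0,"rz":0,"hand":-1},{"x":0,"y":0,"z":0,"rx":0,"ry":0,"rz":0,"hand":-1},{"x":0,"y":0,"z":0,"rx":0,"ry":0,"rz":0,"hand":-1},{"x":0,"y":0,"z":0,"rx":0,"ry":0,"rz":0,"hand":-1},{"x":0,"y":0,"z":0,"rx":0,"ry":0,"rz":0,"hand":-1},{"x":0,"y":0,"z":0,"rx":0,"ry":0,"rz":0,"hand":-1}]' >/dev/null
python3 -c "from h import *;tool()"
```

```text
t 16.1 ext [ 53.7 -95.7 172.3] yawerr -0.03 tiltz [-0. -0. -1.] F [-1.1 -0.2  1.3] w 42.0 gf 12.0
t 17.1 ext [ 53.7 -98.9 172.3] yawerr -0.02 tiltz [-0.  0. -1.] F [1.  2.6 2.1] w 41.7 gf 12.0
```

```bash
python3 -m handwheel '[{"x":-0.01,"y":0,"z":0,"rx":0,"ry":0,"rz":0,"hand":-1},{"x":0,"y":0,"z":0,"rx":0,"ry":0,"rz":0,"hand":-1},{"x":0,"y":0,"z":0,"rx":0,"ry":0,"rz":0,"hand":1},{"x":0,"y":0,"z":0,"rx":0,"ry":0,"rz":0,"hand":1},{"x":0,"y":0,"z":0,"rx":0,"ry":0,"rz":0,"hand":1},{"x":0,"y":0,"z":-0.1,"rx":0,"ry":0,"rz":0,"hand":1},{"x":0,"y":0,"z":-0.2,"rx":0,"ry":0,"rz":0,"hand":1},{"x":0,"y":0,"z":-0.3,"rx":0,"ry":0,"rz":0,"hand":1}]' >/dev/null
python3 -c "from h import *;tool()"
```

```text
t 18.1 ext [  53.3 -100.2  245.1] yawerr -0.03 tiltz [-0.001 -0.    -1.   ] F [-0.  -0.3 -0.2] w 87.7 gf 0.0
```

```bash
python3 -m handwheel '[{"x":0.396,"y":-0.174,"z":0,"rx":0,"ry":0,"rz":0,"hand":0},{"x":0.396,"y":-0.174,"z":0,"rx":0,"ry":0,"rz":0,"hand":0},{"x":0.396,"y":-0.174,"z":0,"rx":0,"ry":0,"rz":0,"hand":0},{"x":0.396,"y":-0.174,"z":0,"rx":0,"ry":0,"rz":0,"hand":0},{"x":0,"y":0,"z":0,"rx":0,"ry":0,"rz":0,"hand":0},{"x":0,"y":0,"z":0.2,"rx":0,"ry":0,"rz":0,"hand":0},{"x":0,"y":0,"z":0.1,"rx":0,"ry":0,"rz":0,"hand":0},{"x":0,"y":0,"z":0,"rx":0,"ry":0,"rz":0,"hand":0}]' >/dev/null
python3 - <<'E'
from h import *
tool()
im=imaging.get_image("scene"); cv2.imwrite("pics/p4.png",cv2.resize(im[130:280,200:400],(800,600)))
E
```

```text
t 19.1 ext [-29.8  89.  207.9] yawerr -0.09 tiltz [-0.001 -0.001 -1.   ] F [ 0.5 -0.6  0.3] w 44.1 gf 0.0
```

View pics/p4.png

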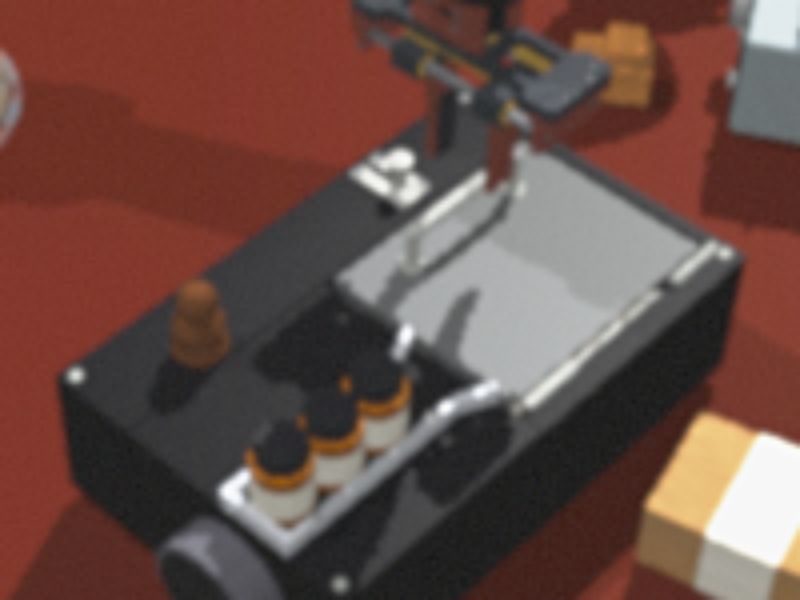

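Three jars stand in a row in the rail at (285,475), (330,440) and (378,405), and the fingers straddle the handle bar near (480,180). I descend and grip.

```bash
python3 -m handwheel '[{"x":0,"y":0,"z":0.16,"rx":0,"ry":0,"rz":0,"hand":0},{"x":0,"y":0,"z":0.17,"rx":0,"ry":0,"rz":0,"hand":0},{"x":0,"y":0,"z":0,"rx":0,"ry":0,"rz":0,"hand":-1},{"x":0,"y":0,"z":0,"rx":0,"ry":0,"rz":0,"hand":-1},{"x":0,"y":0,"z":0,"rx":0,"ry":0,"rz":0,"hand":-1},{"x":0,"y":0,"z":0,"rx":0,"ry":0,"rz":0,"hand":-1},{"x":0,"y":0,"z":0,"rx":0,"ry":0,"rz":0,"hand":-1},{"x":0,"y":0,"z":0,"rx":0,"ry":0,"rz":0,"hand":-1}]' 30 >/dev/null
python3 -c "from h import *;tool()"
```

```text
t 20.15 ext [-30.   90.  169.5] yawerr -0.02 tiltz [-0.     0.001 -1.   ] F [-3.7  0.   5.5] w 9.3 gf 30.0
```

```bash
python3 -m handwheel '[{"x":0,"y":0,"z":-0.01,"rx":0,"ry":0,"rz":0,"hand":-1},{"x":0,"y":0,"z":-0.01,"rx":0,"ry":0,"rz":0,"hand":-1},{"x":0,"y":0,"z":0,"rx":0,"ry":0,"rz":0,"hand":-1},{"x":0,"y":0,"z":0,"rx":0,"ry":0,"rz":0,"hand":-1},{"x":0,"y":0,"z":0,"rx":0,"ry":0,"rz":0,"hand":-1},{"x":0,"y":0,"z":0,"rx":0,"ry":0,"rz":0,"hand":-1},{"x":0,"y":0,"z":0,"rx":0,"ry":0,"rz":0,"hand":-1},{"x":0,"y":0,"z":0,"rx":0,"ry":0,"rz":0,"hand":-1}]' >/dev/null
python3 -c "from h import *;tool()"
python3 -m handwheel '[{"x":0,"y":0,"z":-0.01,"rx":0,"ry":0,"rz":0,"hand":-1},{"x":0,"y":0,"z":-0.007,"rx":0,"ry":0,"rz":0,"hand":-1},{"x":0,"y":0,"z":0,"rx":0,"ry":0,"rz":0,"hand":-1},{"x":0,"y":0,"z":0,"rx":0,"ry":0,"rz":0,"hand":-1},{"x":0,"y":0,"z":0,"rx":0,"ry":0,"rz":0,"hand":-1},{"x":0,"y":0,"z":0,"rx":0,"ry":0,"rz":0,"hand":-1},{"x":0,"y":0,"z":0,"rx":0,"ry":0,"rz":0,"hand":-1},{"x":0,"y":0,"z":0,"rx":0,"ry":0,"rz":0,"hand":-1}]' >/dev/null
python3 -c "from h import *;tool()"
```

```text
t 21.15 ext [-29.6  90.  171.2] yawerr -0.02 tiltz [ 0.  0. -1.] F [ 2.1  0.4 -3.5] w 9.3 gf 30.0
t 22.15 ext [-29.5  90.  171.8] yawerr -0.01 tiltz [ 0.    -0.001 -1.   ] F [  8.3  -0.7 -19.2] w 9.0 gf 30.0
```

Caught: about 2 mm of lift, then 19 N at a hard stop. I lower it, let go, and move over the knob.

```bash
python3 -m handwheel '[{"x":0,"y":0,"z":0.02,"rx":0,"ry":0,"rz":0,"hand":-1},{"x":0,"y":0,"z":0.017,"rx":0,"ry":0,"rz":0,"hand":-1},{"x":0,"y":0,"z":0,"rx":0,"ry":0,"rz":0,"hand":0},{"x":0,"y":0,"z":0,"rx":0,"ry":0,"rz":0,"hand":0},{"x":0,"y":0,"z":-0.1,"rx":0,"ry":0,"rz":0,"hand":0},{"x":0,"y":0,"z":-0.2,"rx":0,"ry":0,"rz":0,"hand":0},{"x":0,"y":-0.2,"z":0,"rx":0,"ry":0,"rz":0,"hand":0},{"x":0,"y":-0.325,"z":0,"rx":0,"ry":0,"rz":0,"hand":0}]' >/dev/null
python3 -c "from h import *;tool()"
```

```text
t 23.15 ext [-92.3  89.8 205.8] yawerr -0.06 tiltz [ 0.002 -0.    -1.   ] F [-0.7  0.6  0.2] w 44.4 gf 0.0
```

```bash
python3 -m handwheel '[{"x":0,"y":0,"z":0.15,"rx":0,"ry":0,"rz":0,"hand":0},{"x":0,"y":0,"z":0.15,"rx":0,"ry":0,"rz":0,"hand":0},{"x":0,"y":0,"z":0.095,"rx":0,"ry":0,"rz":0,"hand":0},{"x":0,"y":0,"z":0,"rx":0,"ry":0,"rz":0,"hand":-1},{"x":0,"y":0,"z":0,"rx":0,"ry":0,"rz":0,"hand":-1},{"x":0,"y":0,"z":0,"rx":0,"ry":0,"rz":0,"hand":-1},{"x":0,"y":0,"z":0,"rx":0,"ry":0,"rz":0,"hand":-1},{"x":0,"y":0,"z":0,"rx":0,"ry":0,"rz":0,"hand":-1}]' 20 >/dev/null
python3 - <<'E'
from h import *
tool()
im=imaging.get_image("scene"); cv2.imwrite("pics/p5.png",cv2.resize(im[120:240,220:380],(800,600)))
E
```

```text
t 24.15 ext [-93.   90.  157.8] yawerr -0.02 tiltz [-0.  0. -1.] F [-3.7  0.1  6.2] w 17.1 gf 20.0
```

View pics/p5.png

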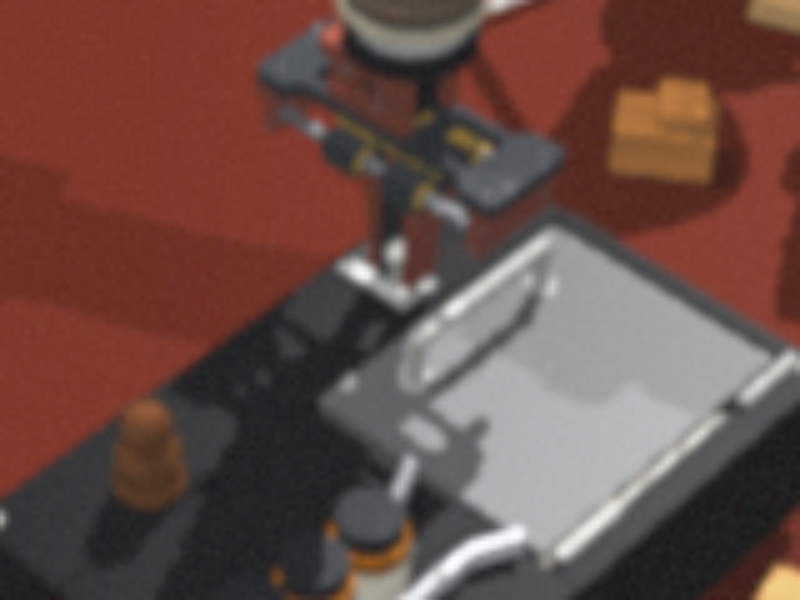

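The knob is held between the fingers at (400,245), with the width reading near 18 mm. I pull it back 22 mm.

```bash
python3 -m handwheel '[{"x":0,"y":-0.03,"z":0,"rx":0,"ry":0,"rz":0,"hand":-1},{"x":0,"y":-0.03,"z":0,"rx":0,"ry":0,"rz":0,"hand":-1},{"x":0,"y":-0.03,"z":0,"rx":0,"ry":0,"rz":0,"hand":-1},{"x":0,"y":-0.03,"z":0,"rx":0,"ry":0,"rz":0,"hand":-1},{"x":0,"y":-0.03,"z":0,"rx":0,"ry":0,"rz":0,"hand":-1},{"x":0,"y":-0.025,"z":0,"rx":0,"ry":0,"rz":0,"hand":-1},{"x":0,"y":0,"z":0,"rx":0,"ry":0,"rz":0,"hand":-1},{"x":0,"y":0,"z":0,"rx":0,"ry":0,"rz":0,"hand":-1}]' >/dev/null
python3 -c "from h import *;tool()"
python3 -m handwheel '[{"x":0,"y":-0.01,"z":0,"rx":0,"ry":0,"rz":0,"hand":-1},{"x":0,"y":-0.006,"z":0,"rx":0,"ry":0,"rz":0,"hand":-1},{"x":0,"y":0,"z":0,"rx":0,"ry":0,"rz":0,"hand":-1},{"x":0,"y":0,"z":0,"rx":0,"ry":0,"rz":0,"hand":-1},{"x":0,"y":0,"z":0,"rx":0,"ry":0,"rz":0,"hand":-1},{"x":0,"y":0,"z":0,"rx":0,"ry":0,"rz":0,"hand":-1},{"x":0,"y":0,"z":0,"rx":0,"ry":0,"rz":0,"hand":-1},{"x":0,"y":0,"z":0,"rx":0,"ry":0,"rz":0,"hand":-1}]' >/dev/null
python3 -c "from h import *;tool()"
```

```text
t 25.2 ext [-112.9   90.2  157.9] yawerr -0.02 tiltz [ 0.002  0.    -1.   ] F [ 4.5 -0.8  5.7] w 16.9 gf 20.0
t 26.2 ext [-114.8   90.2  157.9] yawerr -0.02 tiltz [ 0.002  0.    -1.   ] F [ 4.7 -0.1  6. ] w 16.6 gf 20.0
```

```bash
python3 -m handwheel '[{"x":0,"y":-0.008,"z":0,"rx":0,"ry":0,"rz":0,"hand":-1},{"x":0,"y":-0.006,"z":0,"rx":0,"ry":0,"rz":0,"hand":-1},{"x":0,"y":0,"z":0,"rx":0,"ry":0,"rz":0,"hand":-1},{"x":0,"y":0,"z":0,"rx":0,"ry":0,"rz":0,"hand":-1},{"x":0,"y":0,"z":0,"rx":0,"ry":0,"rz":0,"hand":-1},{"x":0,"y":0,"z":0,"rx":0,"ry":0,"rz":0,"hand":-1},{"x":0,"y":0,"z":0,"rx":0,"ry":0,"rz":0,"hand":-1},{"x":0,"y":0,"z":0,"rx":0,"ry":0,"rz":0,"hand":-1}]' >/dev/null
python3 -c "from h import *;tool()"
```

```text
t 27.2 ext [-115.3   90.2  157.9] yawerr -0.03 tiltz [ 0.004  0.    -1.   ] F [ 9.9 -1.2  1.6] w 17.2 gf 20.0
```

```bash
python3 -m handwheel '[{"x":0,"y":0.01,"z":0,"rx":0,"ry":0,"rz":0,"hand":0},{"x":0,"y":0,"z":0,"rx":0,"ry":0,"rz":0,"hand":0},{"x":0,"y":0,"z":0,"rx":0,"ry":0,"rz":0,"hand":0},{"x":0,"y":0,"z":-0.1,"rx":0,"ry":0,"rz":0,"hand":0},{"x":0,"y":0,"z":-0.3,"rx":0,"ry":0,"rz":0,"hand":0},{"x":0,"y":0.36,"z":0,"rx":0,"ry":0,"rz":0,"hand":0},{"x":0,"y":0.359,"z":0,"rx":0,"ry":0,"rz":0,"hand":0},{"x":0,"y":0,"z":0,"rx":0,"ry":0,"rz":0,"hand":0}]' >/dev/null
python3 -c "from h import *;tool()"
```

```text
t 28.2 ext [-27.8  89.6 205.7] yawerr -0.08 tiltz [ 0.001 -0.001 -1.   ] F [-0.2 -0.5  0.4] w 44.1 gf 0.0
```

```bash
python3 -m handwheel '[{"x":0,"y":-0.017,"z":0.15,"rx":0,"ry":0,"rz":0,"hand":0},{"x":0,"y":0,"z":0.16,"rx":0,"ry":0,"rz":0,"hand":0},{"x":0,"y":0,"z":0,"rx":0,"ry":0,"rz":0,"hand":-1},{"x":0,"y":0,"z":0,"rx":0,"ry":0,"rz":0,"hand":-1},{"x":0,"y":0,"z":0,"rx":0,"ry":0,"rz":0,"hand":-1},{"x":0,"y":0,"z":0,"rx":0,"ry":0,"rz":0,"hand":-1},{"x":0,"y":0,"z":0,"rx":0,"ry":0,"rz":0,"hand":-1},{"x":0,"y":0,"z":0,"rx":0,"ry":0,"rz":0,"hand":-1}]' 40 >/dev/null
python3 -c "from h import *;tool()"
python3 -m handwheel '[{"x":0,"y":0,"z":-0.01,"rx":0,"ry":0,"rz":0,"hand":-1},{"x":0,"y":0,"z":-0.01,"rx":0,"ry":0,"rz":0,"hand":-1},{"x":0,"y":0,"z":-0.01,"rx":0,"ry":0,"rz":0,"hand":-1},{"x":0,"y":0,"z":-0.01,"rx":0,"ry":0,"rz":0,"hand":-1},{"x":0,"y":0,"z":0,"rx":0,"ry":0,"rz":0,"hand":-1},{"x":0,"y":0,"z":0,"rx":0,"ry":0,"rz":0,"hand":-1},{"x":0,"y":0,"z":0,"rx":0,"ry":0,"rz":0,"hand":-1},{"x":0,"y":0,"z":0,"rx":0,"ry":0,"rz":0,"hand":-1}]' >/dev/null
python3 -c "from h import *;tool()"
```

```text
t 29.2 ext [-30.1  90.  169. ] yawerr -0.04 tiltz [ 0.004  0.    -1.   ] F [ 5.1  0.7 -1.7] w 8.8 gf 40.0
t 30.2 ext [-28.9  90.1 173.6] yawerr -0.05 tiltz [ 0.006 -0.    -1.   ] F [11.3 -0.9 -8. ] w 9.0 gf 40.0
```

Free now: 4.6 mm lifted with 8 N. I follow the arc.

```bash
python3 -m handwheel '[{"x":0,"y":0.018,"z":-0.04,"rx":0,"ry":0,"rz":0,"hand":-1},{"x":0,"y":0.018,"z":-0.04,"rx":0,"ry":0,"rz":0,"hand":-1},{"x":0,"y":0.02,"z":-0.04,"rx":0,"ry":0,"rz":0,"hand":-1},{"x":0,"y":0.021,"z":-0.04,"rx":0,"ry":0,"rz":0,"hand":-1},{"x":0,"y":0.023,"z":-0.046,"rx":0,"ry":0,"rz":0,"hand":-1},{"x":0,"y":0.025,"z":-0.046,"rx":0,"ry":0,"rz":0,"hand":-1},{"x":0,"y":0.027,"z":-0.046,"rx":0,"ry":0,"rz":0,"hand":-1},{"x":0,"y":0.028,"z":-0.045,"rx":0,"ry":0,"rz":0,"hand":-1}]' >/dev/null
python3 -c "from h import *;tool()"
```

```text
t 31.2 ext [-10.8  89.9 214.3] yawerr -0.02 tiltz [-0.002  0.    -1.   ] F [ 0.6 -0.  -6.7] w 8.7 gf 40.0
```

```bash
python3 -m handwheel '[{"x":0,"y":0.03,"z":-0.042,"rx":0,"ry":0,"rz":0,"hand":-1},{"x":0,"y":0.032,"z":-0.041,"rx":0,"ry":0,"rz":0,"hand":-1},{"x":0,"y":0.034,"z":-0.04,"rx":0,"ry":0,"rz":0,"hand":-1},{"x":0,"y":0.036,"z":-0.039,"rx":0,"ry":0,"rz":0,"hand":-1},{"x":0,"y":0.038,"z":-0.037,"rx":0,"ry":0,"rz":0,"hand":-1},{"x":0,"y":0.039,"z":-0.035,"rx":0,"ry":0,"rz":0,"hand":-1},{"x":0,"y":0.041,"z":-0.033,"rx":0,"ry":0,"rz":0,"hand":-1},{"x":0,"y":0.042,"z":-0.032,"rx":0,"ry":0,"rz":0,"hand":-1}]' >/dev/null
python3 -c "from h import *;tool()"
python3 -m handwheel '[{"x":0,"y":0.043,"z":-0.03,"rx":0,"ry":0,"rz":0,"hand":-1},{"x":0,"y":0.044,"z":-0.028,"rx":0,"ry":0,"rz":0,"hand":-1},{"x":0,"y":0,"z":0,"rx":0,"ry":0,"rz":0,"hand":-1},{"x":0,"y":0,"z":0,"rx":0,"ry":0,"rz":0,"hand":-1},{"x":0,"y":0,"z":0,"rx":0,"ry":0,"rz":0,"hand":-1},{"x":0,"y":0,"z":0,"rx":0,"ry":0,"rz":0,"hand":-1},{"x":0,"y":0,"z":0,"rx":0,"ry":0,"rz":0,"hand":-1},{"x":0,"y":0,"z":0,"rx":0,"ry":0,"rz":0,"hand":-1}]' >/dev/null
python3 - <<'E'
from h import *
tool()
im=imaging.get_image("scene"); cv2.imwrite("pics/p6.png",cv2.resize(im[120:285,190:410],(800,600)))
E
```

```text
t 32.2 ext [ 22.6  89.6 251.3] yawerr -0.02 tiltz [-0.005  0.001 -1.   ] F [-13.4   0.2  10. ] w 9.0 gf 40.0
t 33.2 ext [ 34.4  89.5 259.3] yawerr -0.03 tiltz [-0.001  0.001 -1.   ] F [-10.7  -0.6  11.1] w 9.3 gf 40.0
```

View pics/p6.png

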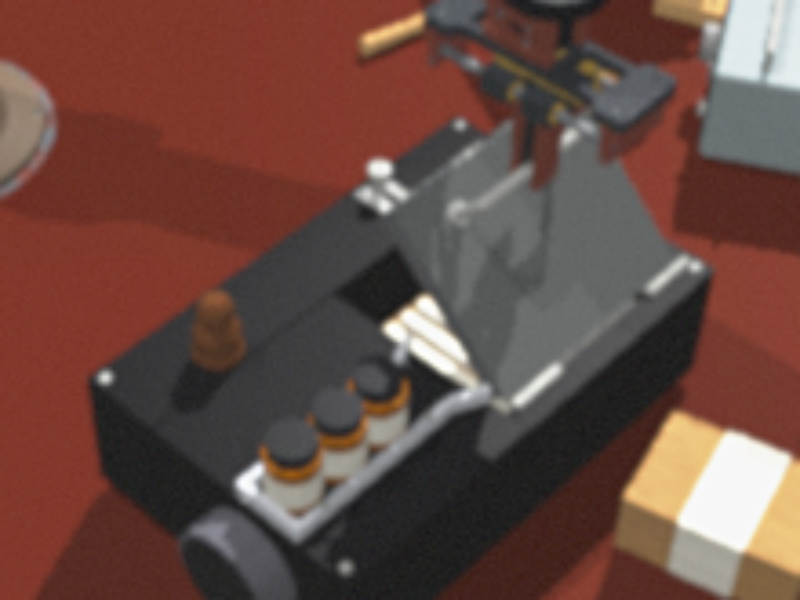

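Hatch up at about 45°, handle held at (530,175), and the three jars upright in the rail. I relieve the residual radial push and check it holds.

```bash
python3 -m handwheel '[{"x":0,"y":-0.006,"z":-0.009,"rx":0,"ry":0,"rz":0,"hand":-1},{"x":0,"y":0,"z":0,"rx":0,"ry":0,"rz":0,"hand":-1},{"x":0,"y":0,"z":0,"rx":0,"ry":0,"rz":0,"hand":-1},{"x":0,"y":0,"z":0,"rx":0,"ry":0,"rz":0,"hand":-1},{"x":0,"y":0,"z":0,"rx":0,"ry":0,"rz":0,"hand":-1},{"x":0,"y":0,"z":0,"rx":0,"ry":0,"rz":0,"hand":-1},{"x":0,"y":0,"z":0,"rx":0,"ry":0,"rz":0,"hand":-1},{"x":0,"y":0,"z":0,"rx":0,"ry":0,"rz":0,"hand":-1}]' >/dev/null
python3 -c "
from h import *
tool(); print(workorder.job_done()); tool()"
```

```text
t 34.25 ext [ 34.1  89.5 259.2] yawerr -0.03 tiltz [-0.001  0.    -1.   ] F [-7.6 -0.4  4.9] w 8.8 gf 40.0
the job is handed in; nothing more can be done
None
the job is handed in; nothing more can be done
```

Job handed in at about 34 s: both jars are in the rail up to the home jar, all upright; the hatch was caught, so I pulled the knob fully back, and I am holding the hatch by its handle at about 45°.

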